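Lock the scale pan and hold the counterpoise on its mark

TASK

Set up the parcel scale for its spring check: swing the open keeper bar shut across the weighing pan until it snaps fully home in its catch, and only then pull the spring-loaded brass counterpoise along its graduated bar until its upright stem is level with the steel pointer (within half a 10 mm division), and keep it there. Finish while still holding it with the fingers on the mark, as it springs back when let go; leave the pan locked and the other things on the counter where they stand.

Things in the scene. Friction and masses are not known exactly. Their poses are not given: they have to be found in the camera images.
- scale: Parcel scale fixed to the counter: grey casting 250 x 310 mm (x, y) with a steel weighing pan 150 x 170 mm, its top 90 mm above the counter. Origin: centre of the underside. Its x points away from the robot's side (front is -x), its y along the slide bar, z up. The slide bar runs along y, level, at x = -100 mm, centre 100 mm up, on posts at y = -150 and +150 mm (tops at 112 mm). A graduated plate lies just behind the bar (x -81 to -55 mm, top 99 mm up), one line every 10 mm.
- stem (a point): Centre (half-way up) of the counterpoise's upright round brass stem, 18 mm in diameter, 50 mm tall, 115 to 165 mm above the counter. It stands on the counterpoise, a brass block 30 x 32 x 30 mm riding on the slide bar (block top 115 mm up). At rest it is at x = -100, y = -110 mm in the scale's frame, at the bar's right-hand end; on the bar's line nothing but the open keeper bar rises above the block.
- counterpoise (a joint): Position of the counterpoise along the slide bar in m: 0 at rest at the bar's right-hand (scale -y) end, growing as it is pulled towards the scale's +y; end stop at 0.14. A spring always pulls it back: about 3.5 N at rest, 70 N/m more with travel (about 7 to 11 N at the pointer). It runs straight back when let go.
- pointer: Small dark steel pointer fixed on the graduated plate beside the bar, 27 mm long, 16 mm wide, 14 mm tall (99 to 113 mm above the counter), its point turned to the bar. Origin on its centre line, under it; axes parallel to the scale's. Its y in the scale's frame is the mark: the stem's centre must come to the same y. It cannot be moved. The mark lies 50 to 110 mm from the stem's rest.
- keeper (a joint): Angle of the keeper bar in rad: 0 shut, across the pan along the scale's y, its tip in the catch post; starts open by 0.6 to 1.25, swung to the front (scale -x) over the slide bar; stays where left. Seen from above it shuts counter-clockwise. A sprung ball in the catch resists from 0.13 on (6 N at the knob to pass it, either way) and snaps behind the bar at 0.02, keeping it shut.
- keeper_knob (a point): Centre (half-way up) of the keeper bar's upright round black knob, 20 mm in diameter, 44 mm tall, 138 to 182 mm above the counter, 130 mm from the hinge. The bar under it is flat steel, 18 mm wide, 12 mm thick (126 to 138 mm up), reaching 216 mm from the hinge.
- keeper_hinge (a point): Point on the keeper bar's upright hinge axis, at the height of the knob's centre; at x = 40, y = 108 mm in the scale's frame. Shut, the knob is 130 mm from it straight towards the scale's -y; open by angle q it is at 130 mm x (-sin q, -cos q) from it in the scale's x, y. The catch post (116 mm tall, back stop to 142 mm) is at x = 40, y = -105 mm in the scale's frame.
- cash_box: Bystander, loose: red tin cash box with a wire handle, 154 x 204 x 112 mm. Origin: centre of its underside, z up.
- stamp_rack: Bystander, loose: steel rubber-stamp rack, foot 90 x 160 mm, 126 mm tall, three stamp handles in a row. Origin: centre of its underside, z up.
- tape: Bystander, loose: tape dispenser on a 65 x 150 mm foot, 80 mm tall. Origin: centre of its underside, z up.
- pen_cup: Bystander, loose: empty steel pen cup, 76 mm across, 95 mm tall. Origin: centre of its underside, z up.
- stamp: Bystander, loose: round walnut stamp handle standing upright in front of the scale, 38 mm across, 74 mm tall. Origin: centre of its underside, z up.
- ink_pad: Bystander, loose: flat open ink-pad tin in front of the scale, 70 x 110 x 16 mm. Origin: centre of its underside, z up.
- parcel: Bystander, loose: small plain cardboard parcel behind the scale, 80 x 140 x 60 mm. Origin: centre of its underside, z up.

How it is judged:
By the outcome, as a careful person would: the job done as asked, in the order asked, and still so for the second after the job is handed in, while the arm keeps its last pose, push and grip.
It also fails if it takes over 48 s, if anything falls off the work surface, if the arm or the gripper's body presses on something with over 40 N, if the wrist force passes 120 N, or if a joint passes its speed limit or range.

ROBOT

A 6-joint arm with a two-finger parallel gripper is mounted at the origin on the work surface. World frame = base frame: x ahead of the robot, y to its left, z up, the work surface at z = 0. Lengths are in m, angles in rad, forces in N, time in s.
With the tool pointing down it reaches from about 0.225 to 0.875 m from the base axis. Payload 3.4 kg.
Tool frame: the origin (TCP) lies at the centre of the arm's flange, where the gripper is bolted on; the fingertips stand manip.tcp_to_tips ahead of it and the grasp point (between the pads) lies 155 mm ahead of it (manip.tcp_to_tips is the distance from the TCP to the fingertips, in m); z points along the fingers, y is the line along which they close (so a half turn about z gives the same grasp; the last joint's range is limited). The gripper opens to 85 mm and grips with 20 to 120 N. Pads are 22 mm wide; open, the fingers measure 114 mm over their backs; the gripper's body (76 mm by 85 mm) begins 54 mm behind the grasp point. The pads swing forward as they close: fully open they stand 13 mm farther back than shut.
Start: joints at [1.145, 0.276, 1.505, -0, 1.361, -0.121], TCP at [0.173, 0.549, 0.405] pointing down, gripper open.
Joint ranges: [-2.89, 2.89], [-0.75, 2.08], [0.22, 2.7], [-1.18, 4.32], [0.11, 2.71], [-2.7, 2.7]. Speed limits (rad/s): [2.57, 2.57, 3.14, 3.14, 3.14, 3.14].

INTERFACE

Orientations are given as a unit quaternion [w, x, y, z].
In Python, from rig import sensors, imaging, manip gives the robot as it stands. The module is installed in compiled form; this text tells all that it offers.
- The arm moves only by the tool jog_arm, never from a script. Its argument "plan" is a list of rows, each an object of numbers: "dx", "dy", "dz": the shift along the tool's x, y, z in mm; "ax", "ay", "az": the turn, a rotation vector about the tool's x, y, z in units of 6 degrees (1.0 is 6 degrees); "grip": the closure, from 0 (fully open) to 1 (shut). A call has 1 to 20 rows; each row shifts and turns the commanded pose from where the row before left it, along the tool's axes as they then stand; what a row does not reach is not made up. A row lasts 1/12 s, in which the tool goes at most 41.7 mm and 7.16 degrees, less where a joint would pass 70% of its speed; a pose out of reach is approached as far as the arm can. A call is refused whole if a number of a shift passes 41.7 or a number of a turn 1, either way. A call with a gripper value outside its range is refused whole. The fingers move at their own pace and stop on an object; "grip_force" is the grip in N (left out, the last holds). Time passes only in rows, so rows that do not move let the fingers close. It gives the time, the measured TCP pose, the force, the opening and the grip force at its end, in the units of the state.
- sensors.get_state(): the state, without advancing time (a new reading comes with each control period).
- imaging.get_image(name): name is "scene" or "top" or "wrist"; returns a dict with "image" (420x560x3 uint8, red, green, blue), "K" (3x3 intrinsics, pixels), "extrinsics" (4x4, takes a point from world to camera coordinates). Camera axes: x right, y up, looking along -z (the intrinsics and any distortion apply to the point x, -y, -z); pixel columns grow to the right and rows downward; lengths in m; the calibration is good to about 2 mm. A picture is of the moment at which its call begins. There is no depth.
- manip.sign_off(): hands the job in; it is judged then, once.
The state is a dict: "clock": time; "qpos": joint angles; "qd": joint speeds; "effort": joint torques, N m; "position": TCP position; "ee_rot": TCP orientation; "contact_force": force on the tool from outside, world axes, zero at the start; "moment": the same for the moment, N m; "width": finger opening in m; "gripper_force": force on a finger pad.
Only numpy, scipy, OpenCV 4.12 (cv2) and the standard library are available. Lean on these libraries where they do the work, as an engineer would, in place of code of your own. Each camera call takes 0.05 s, during which the arm holds its last target. There are 200 camera calls.

## Working session

There is one attempt and no reset: what is moved stays moved. The work goes in short steps, Python scripts to look and compute and a tool call to move; the robot and the scene stay as the last step left them, time stands still between calls to the robot, and variables do not carry over. Pictures are saved under pics/ and viewed, at most 10 in all, crops included, and the job is handed in when it is done.

Besides the shell and the picture viewer there is one more tool, called after ">>>" by a JSON object that holds its "api" and its "payload", one argument or row to a line. jog_arm: Moves the arm, as the interface text tells. Its arguments: {"type":"object","properties":{"plan":{"type":"array"},"grip_force":{"type":"number"}},"required":["plan"]}

```bash
mkdir -p pics; cat > h.py <<'E'
import numpy as np, cv2
from rig import sensors, imaging, manip
def shot(n):
    d=imaging.get_image(n); return d['image'],np.array(d['K']),np.array(d['extrinsics']),d
def ray(u,v,K,E,z):
    c=np.linalg.inv(K)@[u,v,1]; d=E[:3,:3].T@np.array([c[0],-c[1],-c[2]]); o=-E[:3,:3].T@E[:3,3]
    return o+d*(z-o[2])/d[2]
def proj(p,K,E):
    c=E[:3,:3]@np.array(p)+E[:3,3]; q=K@[c[0],-c[1],-c[2]]; return q[:2]/q[2]
E
python3 - <<'E'
from h import *
s=sensors.get_state(); print(s, manip.tcp_to_tips)
for n in('top','scene'):
    im,K,E,d=shot(n); cv2.imwrite(f'pics/{n}1.png',cv2.resize(im[:,:,::-1],(800,600),interpolation=cv2.INTER_CUBIC))
    np.savez(f'{n}.npz',im=im,K=K,E=E); print(n,K,E,[k for k in d])
E
```

```text
{'clock': 0.0, 'qpos': array([ 1.14499066e+00,  2.76592971e-01,  1.50615051e+00,  5.34400804e-06,
        1.36068301e+00, -1.20999341e-01]), 'qd': array([ 0.00033763,  0.00086641,  0.00107599, -0.00061926, -0.00327764,
       -0.00146402]), 'effort': array([ 1.60752013e-03, -4.16783524e+01, -2.45797795e+01, -1.53996175e-04,
        1.10531659e-02,  1.77881965e-06]), 'position': array([0.17247637, 0.54829624, 0.40383364]), 'ee_rot': array([-2.50092154e-04,  1.51814366e-01,  9.88408599e-01, -8.82157034e-04]), 'contact_force': array([ 0.1567561 , -1.20436596, -0.10633592]), 'moment': array([-0.03858833, -0.01407989,  0.08975359]), 'gripper_force': 0.0, 'width': 0.08542337153000724} 0.1734
top [[388.77451673   0.         287.07616718]
 [  0.         388.77451673 216.73460777]
 [  0.           0.           1.        ]] [[ 1.14853937e-03 -9.99664501e-01  2.58759833e-02 -2.61295815e-02]
 [ 9.80661606e-01  6.19008733e-03  1.95613130e-01 -5.72642424e-01]
 [-1.95707677e-01  2.51509139e-02  9.80339705e-01 -1.15618583e+00]
 [ 0.00000000e+00  0.00000000e+00  0.00000000e+00  1.00000000e+00]] ['image', 'K', 'extrinsics']
scene [[489.72177515   0.         284.49382744]
 [  0.         489.72177515 213.11892549]
 [  0.           0.           1.        ]] [[-8.54308581e-01  5.19765992e-01 -4.03107138e-04  4.91768473e-01]
 [-4.25338951e-01 -6.98658273e-01  5.75294181e-01  1.46822487e-01]
 [ 2.98736716e-01  4.91650213e-01  8.17946479e-01 -1.50405017e+00]
 [ 0.00000000e+00  0.00000000e+00  0.00000000e+00  1.00000000e+00]] ['image', 'K', 'extrinsics']
```

View pics/top1.png

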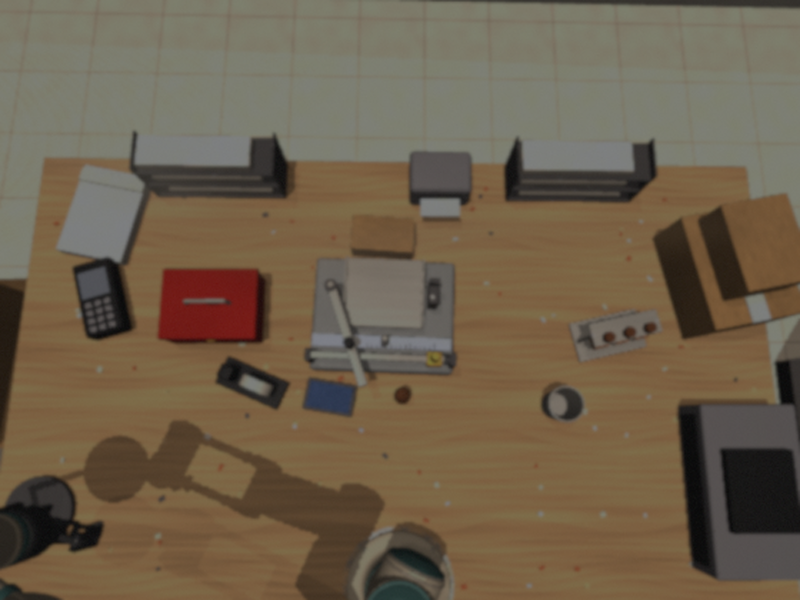

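View pics/scene1.png

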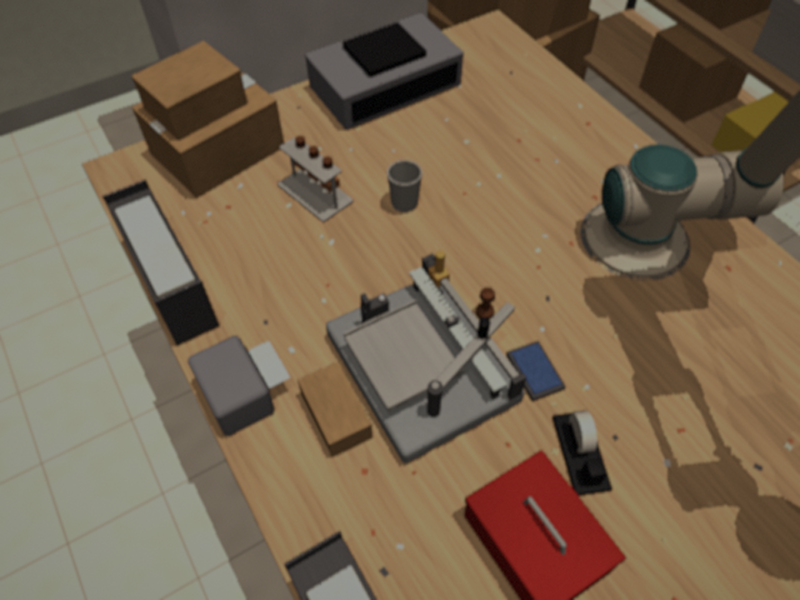

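The top view shows the scale at about (385,315), the keeper's knob at (349,342), its hinge at (331,286), the stem at (436,359) and the pointer at about (385,341). The stamp is at (402,394) and the ink pad at (330,397). I'll enlarge both views of the scale.

```bash
python3 - <<'E'
from h import *
for n,(u0,v0,w,hh) in dict(top=(205,172,133,100),scene=(225,165,160,120)).items():
    im=np.load(n+'.npz')['im'][v0:v0+hh,u0:u0+w,::-1]
    im=np.clip(im*1.6,0,255).astype('uint8')
    f=800/w; print(n,f)
    cv2.imwrite(f'pics/{n}c.png',cv2.resize(im,(800,min(600,round(hh*f))),interpolation=cv2.INTER_CUBIC))
E
```

```text
top 6.015037593984962
scene 5.0
```

View pics/topc.png

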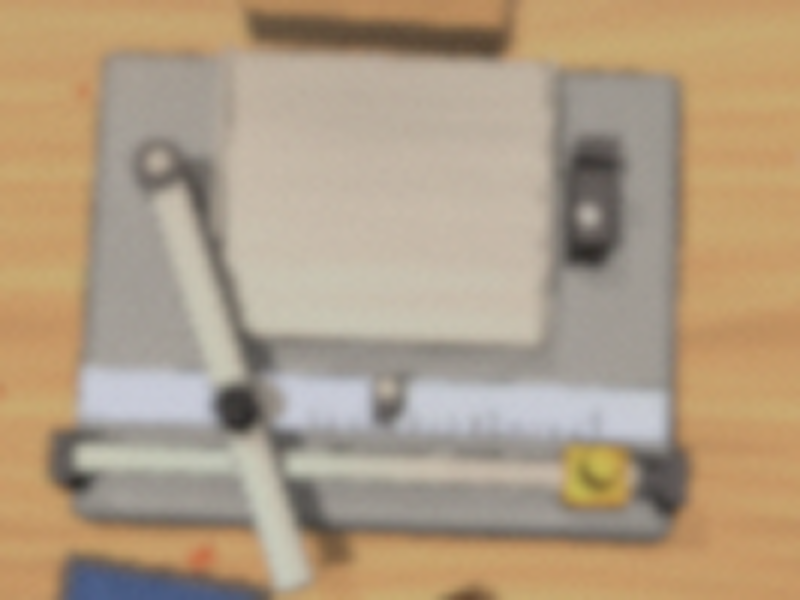

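View pics/scenec.png

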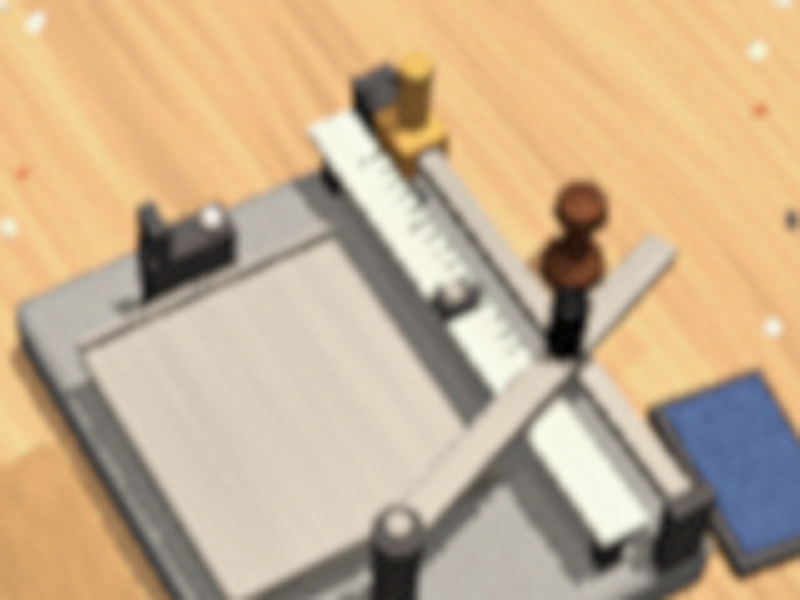

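The top crop shows the stem top at (598,470), knob top (240,402), hinge top (158,160), bar tip (293,583) and pointer (387,392). In the scene crop, the stem top is at (417,66), pointer (457,292), bar tip (660,247) and hinge top (399,520). I'll fit one model to all of these.

```bash
cat > fit.py <<'E'
from h import *
from scipy.optimize import least_squares
C={n:(np.load(n+'.npz')['K'],np.load(n+'.npz')['E']) for n in('top','scene')}
def px(n,u,v): 
    u0,v0,f=(205,172,6.015) if n=='top' else (225,165,5.)
    return np.array([(u+.5)/f-.5+u0,(v+.5)/f-.5+v0])
hin=np.array([.04,.108])
def mdl(P):
    q=P[3]; d=np.array([-np.sin(q),-np.cos(q)])
    a=lambda xy,z:(xy[0],xy[1],z)
    return dict(stem=(-.1,-.11,.165),blk=(-.1,-.11,.115),knob=a(hin+.13*d,.182),tip=a(hin+.216*d,.138),
      hinge=a(hin,P[5]),ptr=(P[6],P[4],.113),post=(-.1,.15,.112),postr=(-.1,-.15,.112))
def W(P,p):
    c,s=np.cos(P[2]),np.sin(P[2]); return np.array([P[0]+c*p[0]-s*p[1],P[1]+s*p[0]+c*p[1],p[2]])
obs=[('top','stem',598,470),('top','blk',597,477),('top','knob',240,402),('top','tip',293,585),('top','hinge',158,160),('top','ptr',387,392),
 ('top','post',65,455),('top','postr',668,478),
 ('scene','stem',417,66),('scene','tip',662,248),('scene','hinge',399,520),('scene','ptr',457,292)]
def res(P):
    m=mdl(P); return np.concatenate([proj(W(P,m[k]),*C[n])-px(n,u,v) for n,k,u,v in obs])
if __name__=='__main__':
    r=least_squares(res,[.5,.05,0,1,0,.15,-.068],loss='soft_l1'); print(r.x.round(4))
    for o,e in zip(obs,res(r.x).reshape(-1,2)): print(o[:2],e.round(2))
    m=mdl(r.x)
    for k in m: print(k,W(r.x,m[k]).round(4))
    np.save('P.npy',r.x)
    K,E=C['top']
    for nm,u,v,z in(('stamp',402,394,.074),('stampscene',0,0,0)):
        if u: print(nm,ray(u/1.4286,v/1.4286,K,E,z))
E
python3 fit.py
```

```text
[ 0.565   0.0362 -0.0405  1.2006 -0.0067  0.1449 -0.0632]
('top', 'stem') [ 0.37 -1.11]
('top', 'blk') [-0.66 -0.3 ]
('top', 'knob') [-1.44 -0.08]
('top', 'tip') [0.29 0.3 ]
('top', 'hinge') [-0.25 -0.08]
('top', 'ptr') [-0.46 -0.13]
('top', 'post') [-1.26 -0.49]
('top', 'postr') [1.1  0.26]
('scene', 'stem') [ 0.47 -1.24]
('scene', 'tip') [ 0.27 -2.38]
('scene', 'hinge') [-0.38  0.05]
('scene', 'ptr') [-0.1  -0.48]
stem [ 0.4606 -0.0697  0.165 ]
blk [ 0.4606 -0.0697  0.115 ]
knob [0.4863 0.1004 0.182 ]
tip [0.405  0.0726 0.138 ]
hinge [0.6093 0.1425 0.1449]
ptr [0.5016 0.0321 0.113 ]
post [0.4712 0.1901 0.112 ]
postr [ 0.459  -0.1096  0.112 ]
stamp [ 0.38951626 -0.00681607  0.074     ]
```

>>> {"api": "jog_arm", "payload": {
  "plan": [
    {"dx": -29,"dy": -22},
    {"dx": -29,"dy": -22},
    {"dx": -29,"dy": -22},
    {"dx": -29,"dy": -22},
    {"dx": -29,"dy": -22},
    {"dx": -29,"dy": -22},
    {"dx": -29,"dy": -22},
    {"dx": -29,"dy": -22},
    {"dx": -29,"dy": -22},
    {"dx": -29,"dy": -22},
    {"dx": -29,"dy": -22},
    {"dx": -29,"dy": -22},
    {"dx": -29,"dy": -22},
    {"dx": -29,"dy": -22},
    {"dx": -28,"dy": -25},
    {"az": 1},
    {"az": 1},
    {"az": 1},
    {"az": 1},
    {"az": 1}
  ]
}}

```text
$.plan[0]: bad value
```

>>> {"api": "jog_arm", "payload": {
  "plan": [
    {"az": 1},
    {"az": 1},
    {"az": 1},
    {"az": 1},
    {"az": 1},
    {"az": 1},
    {"az": 1},
    {"az": 1},
    {"az": 1},
    {"az": 1},
    {"az": 1},
    {"az": 1},
    {"az": 1},
    {"az": 1},
    {"az": 1},
    {"az": 1},
    {"az": 1},
    {"az": 1},
    {"az": 1},
    {}
  ]
}}

```text
$.plan[0]: bad value
```

```bash
python3 - <<'E'
from h import *
s=sensors.get_state(); print(s['clock'],s['position'],s['ee_rot'],s['qpos'].round(2))
im,K,E,d=shot('wrist'); np.savez('w1.npz',im=im,K=K,E=E)
P=np.load('P.npy')
from fit import mdl,W
m=mdl(P); print({k:proj(W(P,m[k]),K,E).round(0) for k in m})
cv2.imwrite('pics/w1.png',cv2.resize(np.clip(im[:,:,::-1]*1.6,0,255).astype('uint8'),(800,600),interpolation=cv2.INTER_CUBIC))
E
```

```text
0.1 [0.1724849  0.54833665 0.40392683] [-2.05662677e-04  1.51802426e-01  9.88410521e-01 -7.89291658e-04] [ 1.15  0.28  1.51 -0.    1.36 -0.12]
{'stem': array([-169.,  605.]), 'blk': array([-117.,  547.]), 'knob': array([-38., 615.]), 'tip': array([-66., 520.]), 'hinge': array([ 77., 617.]), 'ptr': array([-27., 549.]), 'post': array([ 73., 508.]), 'postr': array([-141.,  549.])}
```

View pics/w1.png

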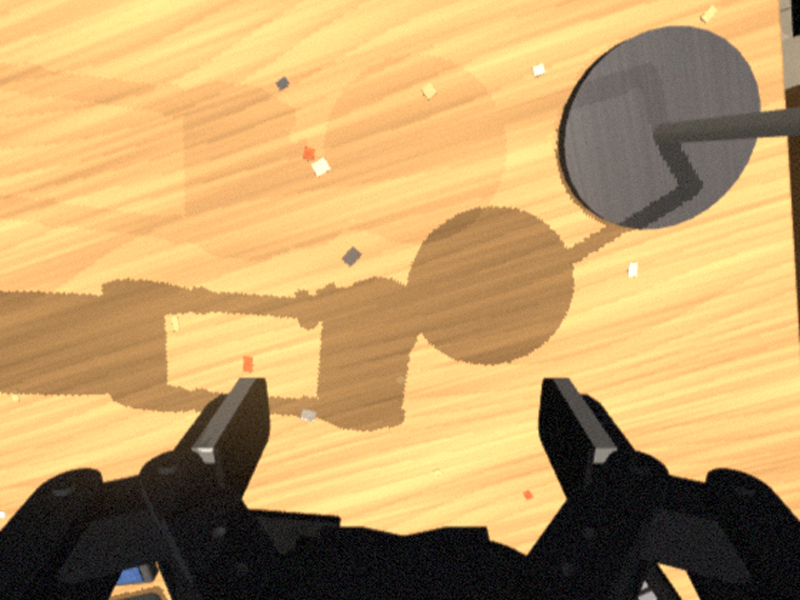

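The move was refused, so the arm hasn't moved and this wrist view shows only bare counter between the fingers. Rows probably need every key.

>>> {"api": "jog_arm", "payload": {
  "plan": [
    {"dx": -29,"dy": -22,"dz": 0,"ax": 0,"ay": 0,"az": 0,"grip": 0},
    {"dx": -29,"dy": -22,"dz": 0,"ax": 0,"ay": 0,"az": 0,"grip": 0},
    {"dx": -29,"dy": -22,"dz": 0,"ax": 0,"ay": 0,"az": 0,"grip": 0},
    {"dx": -29,"dy": -22,"dz": 0,"ax": 0,"ay": 0,"az": 0,"grip": 0},
    {"dx": -29,"dy": -22,"dz": 0,"ax": 0,"ay": 0,"az": 0,"grip": 0},
    {"dx": -29,"dy": -22,"dz": 0,"ax": 0,"ay": 0,"az": 0,"grip": 0},
    {"dx": -29,"dy": -22,"dz": 0,"ax": 0,"ay": 0,"az": 0,"grip": 0},
    {"dx": -29,"dy": -22,"dz": 0,"ax": 0,"ay": 0,"az": 0,"grip": 0},
    {"dx": -29,"dy": -22,"dz": 0,"ax": 0,"ay": 0,"az": 0,"grip": 0},
    {"dx": -29,"dy": -22,"dz": 0,"ax": 0,"ay": 0,"az": 0,"grip": 0},
    {"dx": -29,"dy": -22,"dz": 0,"ax": 0,"ay": 0,"az": 0,"grip": 0},
    {"dx": -29,"dy": -22,"dz": 0,"ax": 0,"ay": 0,"az": 0,"grip": 0},
    {"dx": -29,"dy": -22,"dz": 0,"ax": 0,"ay": 0,"az": 0,"grip": 0},
    {"dx": -29,"dy": -22,"dz": 0,"ax": 0,"ay": 0,"az": 0,"grip": 0},
    {"dx": -28,"dy": -25,"dz": 0,"ax": 0,"ay": 0,"az": 0,"grip": 0},
    {"dx": 0,"dy": 0,"dz": 0,"ax": 0,"ay": 0,"az": 1,"grip": 0},
    {"dx": 0,"dy": 0,"dz": 0,"ax": 0,"ay": 0,"az": 1,"grip": 0},
    {"dx": 0,"dy": 0,"dz": 0,"ax": 0,"ay": 0,"az": 1,"grip": 0},
    {"dx": 0,"dy": 0,"dz": 0,"ax": 0,"ay": 0,"az": 1,"grip": 0},
    {"dx": 0,"dy": 0,"dz": 0,"ax": 0,"ay": 0,"az": 1,"grip": 0}
  ]
}}

```text
clock: 1.82
position: [0.4866, 0.1003, 0.4044]
ee_rot: [-0.0, 0.405, 0.914, -0.0]
contact_force: [0.9, 0.1, -0.5]
width: 0.0859
gripper_force: 0.0
```

>>> {"api": "jog_arm", "payload": {
  "plan": [
    {"dx": 0,"dy": 0,"dz": 0,"ax": 0,"ay": 0,"az": 1,"grip": 0},
    {"dx": 0,"dy": 0,"dz": 0,"ax": 0,"ay": 0,"az": 1,"grip": 0},
    {"dx": 0,"dy": 0,"dz": 0,"ax": 0,"ay": 0,"az": 1,"grip": 0},
    {"dx": 0,"dy": 0,"dz": 0,"ax": 0,"ay": 0,"az": 1,"grip": 0},
    {"dx": 0,"dy": 0,"dz": 0,"ax": 0,"ay": 0,"az": 1,"grip": 0},
    {"dx": 0,"dy": 0,"dz": 0,"ax": 0,"ay": 0,"az": 1,"grip": 0},
    {"dx": 0,"dy": 0,"dz": 0,"ax": 0,"ay": 0,"az": 1,"grip": 0},
    {"dx": 0,"dy": 0,"dz": 0,"ax": 0,"ay": 0,"az": 1,"grip": 0},
    {"dx": 0,"dy": 0,"dz": 0,"ax": 0,"ay": 0,"az": 1,"grip": 0},
    {"dx": 0,"dy": 0,"dz": 0,"ax": 0,"ay": 0,"az": 1,"grip": 0},
    {"dx": 0,"dy": 0,"dz": 0,"ax": 0,"ay": 0,"az": 1,"grip": 0},
    {"dx": 0,"dy": 0,"dz": 0,"ax": 0,"ay": 0,"az": 1,"grip": 0},
    {"dx": 0,"dy": 0,"dz": 0,"ax": 0,"ay": 0,"az": 1,"grip": 0},
    {"dx": 0,"dy": 0,"dz": 0,"ax": 0,"ay": 0,"az": 1,"grip": 0},
    {"dx": 0,"dy": 0,"dz": 0,"ax": 0,"ay": 0,"az": 1,"grip": 0},
    {"dx": 0,"dy": 0,"dz": 0,"ax": 0,"ay": 0,"az": 1,"grip": 0},
    {"dx": 0,"dy": 0,"dz": 0,"ax": 0,"ay": 0,"az": 1,"grip": 0},
    {"dx": 0,"dy": 0,"dz": 0,"ax": 0,"ay": 0,"az": 1,"grip": 0},
    {"dx": 0,"dy": 0,"dz": 0,"ax": 0,"ay": 0,"az": 1,"grip": 0},
    {"dx": 0,"dy": 0,"dz": 0,"ax": 0,"ay": 0,"az": 0,"grip": 0}
  ]
}}

```text
clock: 3.48
position: [0.4865, 0.1006, 0.4044]
ee_rot: [-0.0, 0.987, 0.16, -0.0]
contact_force: [-0.1, -0.0, -0.3]
width: 0.0855
gripper_force: 0.0
```

```bash
cat > look.py <<'E'
from h import *
import sys
from fit import mdl,W
n=sys.argv[1]
s=sensors.get_state(); print(s['clock'],s['position'],s['ee_rot'],s['qpos'].round(2))
im,K,E,d=shot('wrist'); np.savez(n+'.npz',im=im,K=K,E=E)
P=np.load('P.npy'); m=mdl(P); print({k:(proj(W(P,m[k]),K,E)/.7).round(0) for k in m})
cv2.imwrite(f'pics/{n}.png',cv2.resize(np.clip(im[:,:,::-1]*1.3,0,255).astype('uint8'),(800,600),interpolation=cv2.INTER_CUBIC))
E
python3 look.py w2
```

```text
3.4833 [0.48649308 0.1006113  0.40440658] [-6.71287984e-05  9.87077121e-01  1.60245557e-01 -3.36845125e-04] [0.06 0.16 1.66 0.   1.32 1.31]
{'stem': array([696., 453.]), 'blk': array([649., 402.]), 'knob': array([406., 329.]), 'tip': array([406., 435.]), 'hinge': array([403.,  16.]), 'ptr': array([524., 294.]), 'post': array([248., 259.]), 'postr': array([701., 419.])}
```

View pics/w2.png

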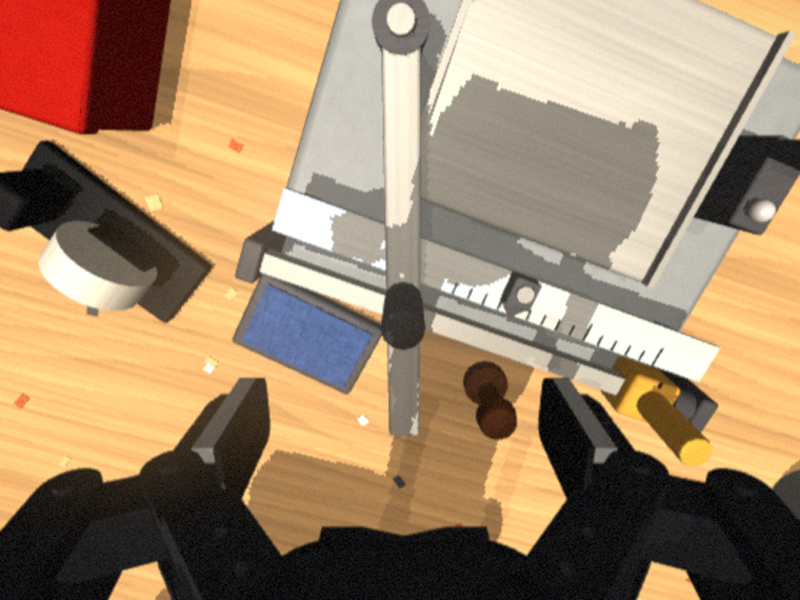

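The wrist view confirms the fit: knob top (405,330), stem top (697,453), pointer (525,295), bar tip (404,433), hinge (401,18). All lie within 3 px of the prediction. I'll refit with these points added.

```bash
cat > refit.py <<'E'
from fit import *
import fit
w=np.load('w2.npz'); C['w']=(w['K'],w['E'])
old=fit.px
fit.px=px=lambda n,u,v: np.array([(u+.5)*.7-.5,(v+.5)*.7-.5]) if n=='w' else old(n,u,v)
ow=[('w','stem',697,453),('w','knob',405,331),('w','ptr',525,295),('w','tip',404,433),('w','hinge',401,18),('w','post',259,240)]
obs.extend(ow)
P0=np.load('P.npy'); r=least_squares(res,P0,loss='soft_l1')
e=res(r.x).reshape(-1,2); print(r.x.round(4)); print([(o[1],x.round(1)) for o,x in zip(ow,e[-len(ow):])])
m=mdl(r.x); print({k:W(r.x,m[k]).round(4) for k in m}); np.save('P.npy',r.x)
E
python3 refit.py
```

```text
[ 0.5653  0.0361 -0.0393  1.2071 -0.007   0.1425 -0.0636]
[('stem', array([0., 0.])), ('knob', array([-0.4, -1.6])), ('ptr', array([-0.1, -0. ])), ('tip', array([0.5, 1.7])), ('hinge', array([ 1.6, -0.3])), ('post', array([-7. , 13.5]))]
{'stem': array([ 0.4611, -0.0699,  0.165 ]), 'blk': array([ 0.4611, -0.0699,  0.115 ]), 'knob': array([0.4863, 0.101 , 0.182 ]), 'tip': array([0.4048, 0.0736, 0.138 ]), 'hinge': array([0.6095, 0.1424, 0.1425]), 'ptr': array([0.5015, 0.0316, 0.113 ]), 'post': array([0.4713, 0.1899, 0.112 ]), 'postr': array([ 0.4595, -0.1099,  0.112 ])}
```

>>> {"api": "jog_arm", "payload": {
  "plan": [
    {"dx": 0,"dy": 0,"dz": 28,"ax": 0,"ay": 0,"az": 0,"grip": 0},
    {"dx": 0,"dy": 0,"dz": 28,"ax": 0,"ay": 0,"az": 0,"grip": 0},
    {"dx": 0,"dy": 0,"dz": 27,"ax": 0,"ay": 0,"az": 0,"grip": 0},
    {"dx": 0,"dy": 0,"dz": 0,"ax": 0,"ay": 0,"az": 0,"grip": 0},
    {"dx": 0,"dy": 0,"dz": 0,"ax": 0,"ay": 0,"az": 0,"grip": 1},
    {"dx": 0,"dy": 0,"dz": 0,"ax": 0,"ay": 0,"az": 0,"grip": 1},
    {"dx": 0,"dy": 0,"dz": 0,"ax": 0,"ay": 0,"az": 0,"grip": 1},
    {"dx": 0,"dy": 0,"dz": 0,"ax": 0,"ay": 0,"az": 0,"grip": 1},
    {"dx": 0,"dy": 0,"dz": 0,"ax": 0,"ay": 0,"az": 0,"grip": 1},
    {"dx": 0,"dy": 0,"dz": 0,"ax": 0,"ay": 0,"az": 0,"grip": 1},
    {"dx": 0,"dy": 0,"dz": 0,"ax": 0,"ay": 0,"az": 0,"grip": 1},
    {"dx": 0,"dy": 0,"dz": 0,"ax": 0,"ay": 0,"az": 0,"grip": 1}
  ],
  "grip_force": 40
}}

```text
clock: 4.53
position: [0.487, 0.1007, 0.3229]
ee_rot: [0.0, 0.987, 0.161, 0.001]
contact_force: [-0.6, 0.5, 6.5]
width: 0.0189
gripper_force: 38.9
```

>>> {"api": "jog_arm", "payload": {
  "plan": [
    {"dx": 0.26,"dy": 8.16,"dz": 0,"ax": 0,"ay": 0,"az": -0.6,"grip": 1},
    {"dx": 0.26,"dy": 8.16,"dz": 0,"ax": 0,"ay": 0,"az": -0.6,"grip": 1},
    {"dx": 0.26,"dy": 8.16,"dz": 0,"ax": 0,"ay": 0,"az": -0.6,"grip": 1},
    {"dx": 0.26,"dy": 8.16,"dz": 0,"ax": 0,"ay": 0,"az": -0.6,"grip": 1},
    {"dx": 0.26,"dy": 8.16,"dz": 0,"ax": 0,"ay": 0,"az": -0.6,"grip": 1},
    {"dx": 0.26,"dy": 8.16,"dz": 0,"ax": 0,"ay": 0,"az": -0.6,"grip": 1},
    {"dx": 0.26,"dy": 8.16,"dz": 0,"ax": 0,"ay": 0,"az": -0.6,"grip": 1},
    {"dx": 0.26,"dy": 8.16,"dz": 0,"ax": 0,"ay": 0,"az": -0.6,"grip": 1}
  ],
  "grip_force": 40
}}

```text
clock: 5.2
position: [0.5226, 0.0468, 0.3229]
ee_rot: [-0.0, 0.915, 0.403, 0.002]
contact_force: [0.4, 4.2, 5.1]
width: 0.0188
gripper_force: 38.9
```

>>> {"api": "jog_arm", "payload": {
  "plan": [
    {"dx": 0.26,"dy": 8.16,"dz": 0,"ax": 0,"ay": 0,"az": -0.6,"grip": 1},
    {"dx": 0.26,"dy": 8.16,"dz": 0,"ax": 0,"ay": 0,"az": -0.6,"grip": 1},
    {"dx": 0.26,"dy": 8.16,"dz": 0,"ax": 0,"ay": 0,"az": -0.6,"grip": 1},
    {"dx": 0.26,"dy": 8.16,"dz": 0,"ax": 0,"ay": 0,"az": -0.6,"grip": 1},
    {"dx": 0.26,"dy": 8.16,"dz": 0,"ax": 0,"ay": 0,"az": -0.6,"grip": 1},
    {"dx": 0.26,"dy": 8.16,"dz": 0,"ax": 0,"ay": 0,"az": -0.6,"grip": 1},
    {"dx": 0.26,"dy": 8.16,"dz": 0,"ax": 0,"ay": 0,"az": -0.6,"grip": 1},
    {"dx": 0.26,"dy": 8.16,"dz": 0,"ax": 0,"ay": 0,"az": -0.6,"grip": 1}
  ],
  "grip_force": 40
}}

```text
clock: 5.87
position: [0.5794, 0.0175, 0.3229]
ee_rot: [-0.001, 0.786, 0.618, 0.002]
contact_force: [-0.3, 7.5, 5.6]
width: 0.0188
gripper_force: 39.1
```

>>> {"api": "jog_arm", "payload": {
  "plan": [
    {"dx": 0.26,"dy": 8.16,"dz": 0,"ax": 0,"ay": 0,"az": -0.6,"grip": 1},
    {"dx": 0.26,"dy": 8.16,"dz": 0,"ax": 0,"ay": 0,"az": -0.6,"grip": 1},
    {"dx": 0.26,"dy": 8.16,"dz": 0,"ax": 0,"ay": 0,"az": -0.6,"grip": 1},
    {"dx": 0,"dy": 1.8,"dz": 0,"ax": 0,"ay": 0,"az": -0.13,"grip": 1},
    {"dx": 0,"dy": 0,"dz": 0,"ax": 0,"ay": 0,"az": 0,"grip": 1},
    {"dx": 0,"dy": 0,"dz": 0,"ax": 0,"ay": 0,"az": 0,"grip": 1}
  ],
  "grip_force": 40
}}

```text
clock: 6.37
position: [0.6037, 0.0143, 0.3228]
ee_rot: [-0.003, 0.721, 0.693, 0.001]
contact_force: [-4.7, 7.3, 7.7]
width: 0.0191
gripper_force: 40.0
```

>>> {"api": "jog_arm", "payload": {
  "plan": [
    {"dx": 0,"dy": 1.5,"dz": 0,"ax": 0,"ay": 0,"az": 0,"grip": 1},
    {"dx": 0,"dy": 1.5,"dz": 0,"ax": 0,"ay": 0,"az": 0,"grip": 1},
    {"dx": 0,"dy": 0,"dz": 0,"ax": 0,"ay": 0,"az": 0,"grip": 1},
    {"dx": 0,"dy": 0,"dz": 0,"ax": 0,"ay": 0,"az": 0,"grip": 1}
  ],
  "grip_force": 40
}}

```text
clock: 6.7
position: [0.6047, 0.0143, 0.3228]
ee_rot: [-0.005, 0.721, 0.693, -0.001]
contact_force: [-10.8, 7.1, 11.5]
width: 0.0186
gripper_force: 40.7
```

>>> {"api": "jog_arm", "payload": {
  "plan": [
    {"dx": 0,"dy": 2,"dz": 0,"ax": 0,"ay": 0,"az": 0,"grip": 1},
    {"dx": 0,"dy": 2,"dz": 0,"ax": 0,"ay": 0,"az": 0,"grip": 1},
    {"dx": 0,"dy": 0,"dz": 0,"ax": 0,"ay": 0,"az": 0,"grip": 1},
    {"dx": 0,"dy": 0,"dz": 0,"ax": 0,"ay": 0,"az": 0,"grip": 1}
  ],
  "grip_force": 40
}}

```text
clock: 7.03
position: [0.6061, 0.0143, 0.3227]
ee_rot: [-0.008, 0.721, 0.693, -0.004]
contact_force: [-18.4, 7.1, 17.1]
width: 0.0188
gripper_force: 42.6
```

That is a firm stop well above the 6 N catch force. I'll relax the push, open the fingers, rise and check.

>>> {"api": "jog_arm", "payload": {
  "plan": [
    {"dx": 0,"dy": -3,"dz": 0,"ax": 0,"ay": 0,"az": 0,"grip": 1},
    {"dx": 0,"dy": -2,"dz": 0,"ax": 0,"ay": 0,"az": 0,"grip": 1},
    {"dx": 0,"dy": 0,"dz": 0,"ax": 0,"ay": 0,"az": 0,"grip": 0},
    {"dx": 0,"dy": 0,"dz": 0,"ax": 0,"ay": 0,"az": 0,"grip": 0},
    {"dx": 0,"dy": 0,"dz": 0,"ax": 0,"ay": 0,"az": 0,"grip": 0},
    {"dx": 0,"dy": 0,"dz": 0,"ax": 0,"ay": 0,"az": 0,"grip": 0},
    {"dx": 0,"dy": 0,"dz": 0,"ax": 0,"ay": 0,"az": 0,"grip": 0},
    {"dx": 0,"dy": 0,"dz": 0,"ax": 0,"ay": 0,"az": 0,"grip": 0},
    {"dx": 0,"dy": 0,"dz": -28,"ax": 0,"ay": 0,"az": 0,"grip": 0},
    {"dx": 0,"dy": 0,"dz": -28,"ax": 0,"ay": 0,"az": 0,"grip": 0},
    {"dx": 0,"dy": 0,"dz": -28,"ax": 0,"ay": 0,"az": 0,"grip": 0},
    {"dx": 0,"dy": 0,"dz": 0,"ax": 0,"ay": 0,"az": 0,"grip": 0}
  ],
  "grip_force": 40
}}

```text
clock: 8.03
position: [0.6082, 0.0118, 0.4118]
ee_rot: [0.004, 0.721, 0.693, 0.004]
contact_force: [0.1, 0.2, 0.3]
width: 0.0851
gripper_force: 0.0
```

```bash
python3 look.py w3; python3 - <<'E'
from h import *
from fit import mdl,W
im,K,E,d=shot('top'); w=np.load('w3.npz'); P=np.load('P.npy')
for q in(0,.03,.13):
    Q=P.copy();Q[3]=q;m=mdl(Q); print(q,proj(W(Q,m['tip']),w['K'],w['E'])/.7,proj(W(Q,m['knob']),w['K'],w['E'])/.7)
E
```

```text
8.0333 [0.60823893 0.0117693  0.41176597] [0.00431598 0.72108948 0.69281858 0.00370793] [-0.09  0.32  1.42 -0.    1.39 -0.05]
{'stem': array([133., 461.]), 'blk': array([175., 410.]), 'knob': array([ 80., 127.]), 'tip': array([-12., 193.]), 'hinge': array([386.,  19.]), 'ptr': array([212., 254.]), 'post': array([ 95., -65.]), 'postr': array([186., 459.])}
0 [391.00297436 426.510886  ] [387.91823644 320.72648201]
0.03 [380.22549833 426.46995684] [379.35403779 320.66226715]
0.13 [344.2712368 424.3206226] [350.80095952 318.72028289]
```

View pics/w3.png

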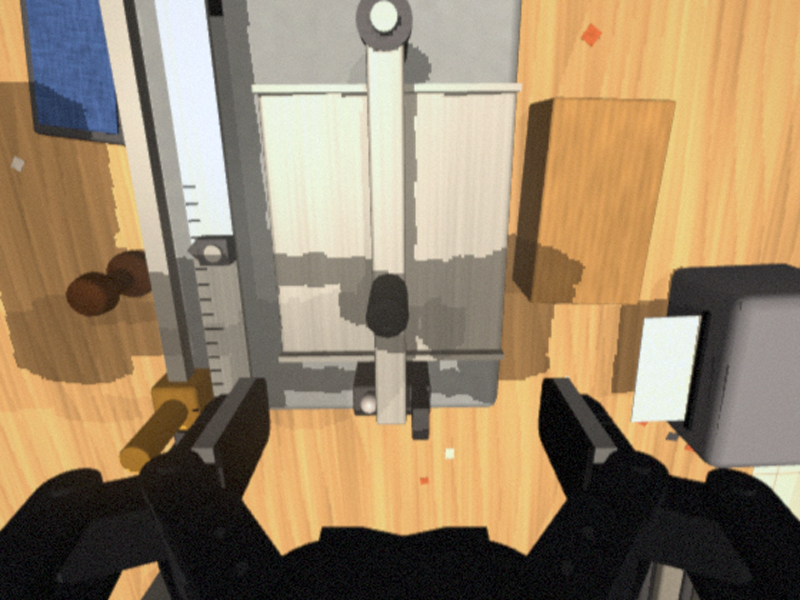

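The keeper is shut: its tip at (390,425) lies against the back stop with the ball in front at (368,405), which matches the q=0 prediction of (391,427). Next I'll go over the stem.

>>> {"api": "jog_arm", "payload": {
  "plan": [
    {"dx": -17.5,"dy": -28.7,"dz": 0,"ax": 0,"ay": 0,"az": 0,"grip": 0},
    {"dx": -17.5,"dy": -28.7,"dz": 0,"ax": 0,"ay": 0,"az": 0,"grip": 0},
    {"dx": -17.5,"dy": -28.7,"dz": 0,"ax": 0,"ay": 0,"az": 0,"grip": 0},
    {"dx": -17.5,"dy": -28.7,"dz": 0,"ax": 0,"ay": 0,"az": 0,"grip": 0},
    {"dx": -17.5,"dy": -28.7,"dz": 0,"ax": 0,"ay": 0,"az": 0,"grip": 0},
    {"dx": 0,"dy": 0,"dz": 0,"ax": 0,"ay": 0,"az": 1,"grip": 0},
    {"dx": 0,"dy": 0,"dz": 0,"ax": 0,"ay": 0,"az": 1,"grip": 0},
    {"dx": 0,"dy": 0,"dz": 0,"ax": 0,"ay": 0,"az": 1,"grip": 0},
    {"dx": 0,"dy": 0,"dz": 0,"ax": 0,"ay": 0,"az": 1,"grip": 0},
    {"dx": 0,"dy": 0,"dz": 0,"ax": 0,"ay": 0,"az": 1,"grip": 0},
    {"dx": 0,"dy": 0,"dz": 0,"ax": 0,"ay": 0,"az": 1,"grip": 0},
    {"dx": 0,"dy": 0,"dz": 0,"ax": 0,"ay": 0,"az": 1,"grip": 0},
    {"dx": 0,"dy": 0,"dz": 0,"ax": 0,"ay": 0,"az": 1,"grip": 0},
    {"dx": 0,"dy": 0,"dz": 0,"ax": 0,"ay": 0,"az": 1,"grip": 0},
    {"dx": 0,"dy": 0,"dz": 0,"ax": 0,"ay": 0,"az": 1,"grip": 0},
    {"dx": 0,"dy": 0,"dz": 0,"ax": 0,"ay": 0,"az": 1,"grip": 0},
    {"dx": 0,"dy": 0,"dz": 0,"ax": 0,"ay": 0,"az": 1,"grip": 0},
    {"dx": 0,"dy": 0,"dz": 0,"ax": 0,"ay": 0,"az": 1,"grip": 0},
    {"dx": 0,"dy": 0,"dz": 0,"ax": 0,"ay": 0,"az": 1,"grip": 0},
    {"dx": 0,"dy": 0,"dz": 0,"ax": 0,"ay": 0,"az": 1,"grip": 0}
  ]
}}

```text
clock: 9.8
position: [0.4594, -0.0696, 0.404]
ee_rot: [-0.0, 1.0, -0.023, -0.002]
contact_force: [0.1, -0.4, -0.7]
width: 0.0853
gripper_force: 0.0
```

```bash
cat > rel.py <<'E'
from h import *
from scipy.spatial.transform import Rotation as R
from fit import W
P=np.load('P.npy'); s=sensors.get_state(); q=s['ee_rot']; r=R.from_quat([q[1],q[2],q[3],q[0]])
g=s['position']+r.apply([0,0,.155]); M=r.as_matrix()
print('grasp',g.round(4),'zaxis',M[:,2].round(4),'yaxis',M[:,1].round(4))
c,sn=np.cos(P[2]),np.sin(P[2]); d=g[:2]-P[:2]
print('grasp in scale frame mm',1000*(c*d[0]+sn*d[1]),1000*(-sn*d[0]+c*d[1]),'mark y',1000*P[4])
t=W(P,(-.1,-.11,.143)); print('to stem, tool mm',(1000*r.inv().apply(t-g)).round(1), 'upright rotvec (tool, 6deg units)',
 (r.inv().apply(np.cross(M[:,2],[0,0,-1]))/np.radians(6)).round(3))
print(s['clock'],s['contact_force'].round(1),s['width'],s['gripper_force'])
E
python3 rel.py
```

```text
grasp [ 0.4589 -0.0695  0.249 ] zaxis [-0.0032  0.001  -1.    ] yaxis [-4.51e-02 -9.99e-01 -9.00e-04]
grasp in scale frame mm -102.15955792673593 -109.64800149824083 mark y -7.0387532931240715
to stem, tool mm [  2.5   0.4 106. ] upright rotvec (tool, 6deg units) [-0.008  0.031 -0.   ]
9.8 [ 0.1 -0.4 -0.7] 0.08527307826869637 0.0
```

>>> {"api": "jog_arm", "payload": {
  "plan": [
    {"dx": 2.5,"dy": 0.4,"dz": 26,"ax": 0,"ay": 0,"az": 0,"grip": 0},
    {"dx": 0,"dy": 0,"dz": 26,"ax": 0,"ay": 0,"az": 0,"grip": 0},
    {"dx": 0,"dy": 0,"dz": 26,"ax": 0,"ay": 0,"az": 0,"grip": 0},
    {"dx": 0,"dy": 0,"dz": 25,"ax": 0,"ay": 0,"az": 0,"grip": 0},
    {"dx": 0,"dy": 0,"dz": 0,"ax": 0,"ay": 0,"az": 0,"grip": 0},
    {"dx": 0,"dy": 0,"dz": 0,"ax": 0,"ay": 0,"az": 0,"grip": 1},
    {"dx": 0,"dy": 0,"dz": 0,"ax": 0,"ay": 0,"az": 0,"grip": 1},
    {"dx": 0,"dy": 0,"dz": 0,"ax": 0,"ay": 0,"az": 0,"grip": 1},
    {"dx": 0,"dy": 0,"dz": 0,"ax": 0,"ay": 0,"az": 0,"grip": 1},
    {"dx": 0,"dy": 0,"dz": 0,"ax": 0,"ay": 0,"az": 0,"grip": 1},
    {"dx": 0,"dy": 0,"dz": 0,"ax": 0,"ay": 0,"az": 0,"grip": 1},
    {"dx": 0,"dy": 0,"dz": 0,"ax": 0,"ay": 0,"az": 0,"grip": 1},
    {"dx": 0,"dy": 0,"dz": 0,"ax": 0,"ay": 0,"az": 0,"grip": 1}
  ],
  "grip_force": 60
}}

```text
clock: 10.88
position: [0.4626, -0.0706, 0.3039]
ee_rot: [0.001, 1.0, -0.02, 0.001]
contact_force: [-1.0, -1.3, 6.6]
width: 0.0165
gripper_force: 58.5
```

```bash
python3 rel.py
```

```text
grasp [ 0.463  -0.0708  0.1489] zaxis [ 0.002  -0.0016 -1.    ] yaxis [-0.0395 -0.9992  0.0015]
grasp in scale frame mm -98.09893229660747 -110.86842788491688 mark y -7.0387532931240715
to stem, tool mm [-1.9 -0.9  5.8] upright rotvec (tool, 6deg units) [ 0.015 -0.019 -0.   ]
10.8833 [-1.  -1.3  6.6] 0.016523790174700913 58.47733676433563
```

>>> {"api": "jog_arm", "payload": {
  "plan": [
    {"dx": 0,"dy": -4,"dz": 0,"ax": 0,"ay": 0,"az": 0,"grip": 1},
    {"dx": 0,"dy": -7,"dz": 0,"ax": 0,"ay": 0,"az": 0,"grip": 1},
    {"dx": 0,"dy": -8,"dz": 0,"ax": 0,"ay": 0,"az": 0,"grip": 1},
    {"dx": 0,"dy": -8,"dz": 0,"ax": 0,"ay": 0,"az": 0,"grip": 1},
    {"dx": 0,"dy": -8,"dz": 0,"ax": 0,"ay": 0,"az": 0,"grip": 1},
    {"dx": 0,"dy": -8,"dz": 0,"ax": 0,"ay": 0,"az": 0,"grip": 1},
    {"dx": 0,"dy": -8,"dz": 0,"ax": 0,"ay": 0,"az": 0,"grip": 1},
    {"dx": 0,"dy": -8,"dz": 0,"ax": 0,"ay": 0,"az": 0,"grip": 1},
    {"dx": 0,"dy": -8,"dz": 0,"ax": 0,"ay": 0,"az": 0,"grip": 1},
    {"dx": 0,"dy": -8,"dz": 0,"ax": 0,"ay": 0,"az": 0,"grip": 1},
    {"dx": 0,"dy": -8,"dz": 0,"ax": 0,"ay": 0,"az": 0,"grip": 1},
    {"dx": 0,"dy": -8,"dz": 0,"ax": 0,"ay": 0,"az": 0,"grip": 1},
    {"dx": 0,"dy": -7,"dz": 0,"ax": 0,"ay": 0,"az": 0,"grip": 1},
    {"dx": 0,"dy": -5,"dz": 0,"ax": 0,"ay": 0,"az": 0,"grip": 1},
    {"dx": 0,"dy": 0,"dz": 0,"ax": 0,"ay": 0,"az": 0,"grip": 1},
    {"dx": 0,"dy": 0,"dz": 0,"ax": 0,"ay": 0,"az": 0,"grip": 1},
    {"dx": 0,"dy": 0,"dz": 0,"ax": 0,"ay": 0,"az": 0,"grip": 1}
  ],
  "grip_force": 60
}}

```text
clock: 12.3
position: [0.4663, 0.0309, 0.3038]
ee_rot: [0.003, 1.0, -0.019, 0.0]
contact_force: [-3.2, -9.8, 7.6]
width: 0.0164
gripper_force: 59.1
```

```bash
python3 rel.py; python3 look.py w4; python3 - <<'E'
from h import *
im,K,E,d=shot('scene')
cv2.imwrite('pics/s4.png',cv2.resize(np.clip(im[165:285,225:385,::-1]*1.6,0,255).astype('uint8'),(800,600),interpolation=cv2.INTER_CUBIC))
E
```

```text
grasp [0.4663 0.0299 0.1488] zaxis [ 3.0e-04 -6.3e-03 -1.0e+00] yaxis [-0.0377 -0.9993  0.0063]
grasp in scale frame mm -98.66641598889669 -10.098185728177159 mark y -7.0387532931240715
to stem, tool mm [-1.5 99.9  6.5] upright rotvec (tool, 6deg units) [ 0.06  -0.005 -0.   ]
12.3 [-3.2 -9.8  7.6] 0.016428203669058027 59.09383535385132
12.3 [0.46629056 0.03086368 0.30384215] [ 3.16435127e-03  9.99817586e-01 -1.88344600e-02  2.13005180e-04] [-0.08  0.2   1.88 -0.01  1.06  1.53]
{'stem': array([772., 450.]), 'blk': array([672., 365.]), 'knob': array([ 89., 430.]), 'tip': array([294., 547.]), 'hinge': array([-117., -138.]), 'ptr': array([397., 271.]), 'post': array([-18., 363.]), 'postr': array([772., 362.])}
```

View pics/w4.png

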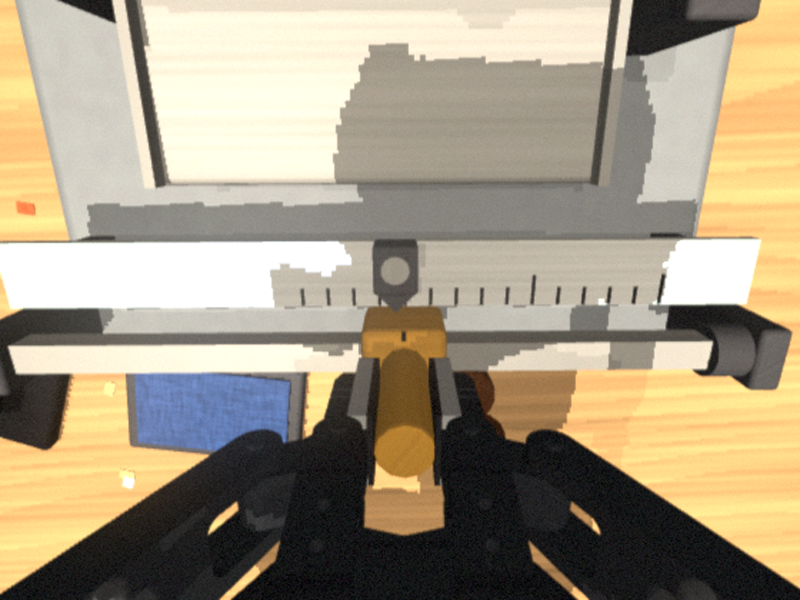

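View pics/s4.png

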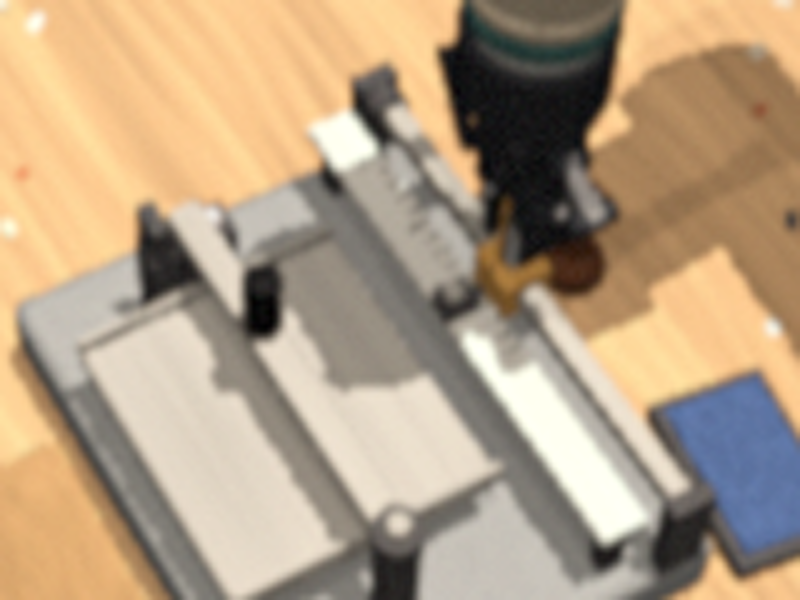

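The wrist view puts the pointer's point at (397,303) and the block's index at (403,337), centred at u≈404. At 2.6 px/mm it is about 2.5–3 mm short, which agrees with the pose reading. The keeper is still shut, so I'll trim the pull.

>>> {"api": "jog_arm", "payload": {
  "plan": [
    {"dx": 0,"dy": -1.5,"dz": 0,"ax": 0,"ay": 0,"az": 0,"grip": 1},
    {"dx": 0,"dy": -1.5,"dz": 0,"ax": 0,"ay": 0,"az": 0,"grip": 1},
    {"dx": 0,"dy": 0,"dz": 0,"ax": 0,"ay": 0,"az": 0,"grip": 1},
    {"dx": 0,"dy": 0,"dz": 0,"ax": 0,"ay": 0,"az": 0,"grip": 1},
    {"dx": 0,"dy": 0,"dz": 0,"ax": 0,"ay": 0,"az": 0,"grip": 1},
    {"dx": 0,"dy": 0,"dz": 0,"ax": 0,"ay": 0,"az": 0,"grip": 1}
  ],
  "grip_force": 60
}}

```text
clock: 12.9
position: [0.4664, 0.0337, 0.3038]
ee_rot: [0.003, 1.0, -0.019, 0.0]
contact_force: [-3.0, -9.8, 7.6]
width: 0.0163
gripper_force: 59.2
```

```bash
python3 rel.py; python3 - <<'E'
from h import *
im,K,E,d=shot('wrist')
cv2.imwrite('pics/w5.png',cv2.resize(np.clip(im[160:280,200:360,::-1]*1.3,0,255).astype('uint8'),(800,600),interpolation=cv2.INTER_CUBIC))
E
```

```text
grasp [0.4664 0.0327 0.1488] zaxis [ 1.0e-04 -6.4e-03 -1.0e+00] yaxis [-0.0379 -0.9993  0.0064]
grasp in scale frame mm -98.71277014738419 -7.285027220106187 mark y -7.0387532931240715
to stem, tool mm [ -1.4 102.7   6.5] upright rotvec (tool, 6deg units) [ 0.061 -0.004 -0.   ]
12.9 [-3.  -9.8  7.6] 0.01627426455215463 59.18063521385193
```

View pics/w5.png

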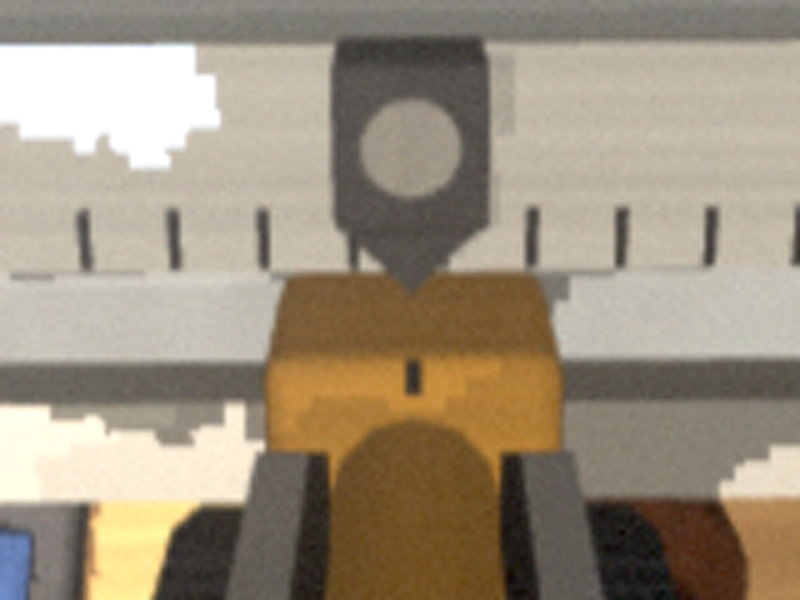

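The block's index at (413,377) and the stem centre at u≈413 line up with the pointer's point at (412,290). It's steady in the grip.

```bash
python3 -c "
from rig import manip; print(manip.sign_off())"
```

```text
the job is handed in; nothing more can be done
None
```

The keeper bar is shut and home in its catch, and the counterpoise was then pulled level with the pointer (about 0.3 mm off by my measurement). The fingers are still holding it there, and the job is handed in.

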